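# Load the wreath light's battery cell

### The arm

A 6-joint arm with a two-finger parallel gripper is mounted at the origin on the work surface. World frame = base frame: x ahead of the robot, y to its left, z up, the work surface at z = 0. Lengths are in mm, angles in rad, forces in N, time in s.
With the tool pointing down it reaches from about 250 to 725 mm from the base axis. Payload 9.7 kg.
Tool frame: the origin (TCP) lies on the centre line of the jaws, within the pads' length; the fingertips stand 22 mm ahead of it and the grasp point (between the pads) lies 3 mm ahead of it (bot.tip_extent is the distance from the TCP to the fingertips, in mm); z points along the fingers, y is the line along which they close (so a half turn about z gives the same grasp; the last joint's range is limited). The gripper opens to 85 mm and grips with 20 to 120 N. Pads are 22 mm wide; open, the fingers measure 114 mm over their backs; the gripper's body (76 mm by 85 mm) begins 54 mm behind the grasp point. The pads swing forward as they close: fully open they stand 13 mm farther back than shut.
Start: joints at [-1.225, 0.087, 0.176, 1.66, 0, 1.571], TCP at [186.419, -517.441, 253.284] pointing down, gripper open.
Joint ranges: [-3.13, 3.13], [-0.85, 1.81], [-1.15, 1.24], [-2.2, 2.28], [-1.44, 1.52], [-3.14, 3.14]. Speed limits (rad/s): [2.22, 2.22, 2.57, 3.14, 3.14, 3.14].

### API

Orientations are given as a unit quaternion [x, y, z, w].
In Python, from cell import bot gives the robot as it stands.
- The arm moves only by the shell command python3 -m pendant 'ROWS' [FORCE]. ROWS is a JSON object of lists of equal length, an entry for each row: "twist": the turn, a rotation vector about the tool's x, y, z in rad, a list of three; "dp": the shift along the tool's x, y, z in m, a list of three; "jaw": the opening, from 0 (shut) to 1 (fully open). A call has 1 to 20 rows; each row shifts and turns the commanded pose from where the row before left it, along the tool's axes as they then stand; what a row does not reach is not made up. A row lasts 1/12 s, in which the tool goes at most 41.7 mm and 7.16 degrees, less where a joint would pass 70% of its speed; a pose out of reach is approached as far as the arm can. A call with a gripper value outside its range is refused whole. The fingers move at their own pace and stop on an object; FORCE is the grip in N (left out, the last holds). Time passes only in rows, so rows that do not move let the fingers close. It gives the time, the measured TCP pose, the force, the opening and the grip force at its end, in the units of the state.
- bot.sense(): the state, without advancing time (a new reading comes with each control period).
- bot.snapshot(name): name is "scene" or "top" or "wrist"; returns the picture (384x512x3 uint8, red, green, blue); there is no depth.
- bot.camera_model(name): a dict with "fx", "fy", "cx", "cy" (pixels), "rvec" (rotation vector, rad) and "tvec" (3), from world to camera coordinates, as OpenCV has them. Camera axes: x right, y down, z forward; pixel columns grow to the right and rows downward; lengths in mm; the calibration is good to about 2 mm. A picture is of the moment at which its call begins: read the wrist's pose just before it. camera_model takes no time and is no camera call; for the wrist camera it gives the pose at the moment of the call.
- bot.finish_job(): hands the job in; it is judged then, once.
The state is a dict: "time_s": time; "joint_positions": joint angles; "qd": joint speeds; "joint_torque": joint torques, N m; "position": TCP position; "orientation": TCP orientation; "contact_force": force on the tool from outside, world axes, zero at the start; "ft_torque": the same for the moment, N m; "gripper_width": finger opening in mm; "finger_force": force on a finger pad.
Only numpy, scipy, OpenCV 4.12 (cv2) and the standard library are available. Lean on these libraries where they do the work, as an engineer would, in place of code of your own. Each camera call takes 0.05 s, during which the arm holds its last target. There are 200 camera calls.

### The job

Put the fresh green battery cell into the open holder in the middle of the wreath: flat end against the spring, nose end pressed down until its brass nose is held under the copper lip and the cell lies level and fully home in its saddles. Leave the spent red cell where it is, and let go of the green one.

Things in the scene. Friction and masses are not known exactly. Their poses are not given: they have to be found in the camera images.
- fresh_center (a point): Fresh cell: green barrel 28 mm diameter, 56 mm long (the last 17 mm a steel collar), then a brass nose 10 mm diameter, 9 mm long; about 75 g. Lies level in a cardboard rest, axis 26 mm above the table; the rest leaves the middle 32 mm of barrel free for fingers, down to its 6 mm base. Point: on the axis, mid-barrel. x points along the axis to the nose (tip +37 mm, flat end -28 mm).
- spent_center (a point): Spent cell, red, otherwise like the green one and in its own rest: leave it there. Same point and axes.
- seat (a point): Black holder fixed in a wreath (260 mm clear inside, 48 mm high). Point: mid-barrel of a seated cell, 28 mm above table; x level, spring to lip; z up. Grey V trough x -31 to +29 mm, rims 31 mm high (17 mm within x -19 to +19). Copper lip over the nose from x +31 mm, underside 35 mm high, 36 mm wide; from it a ramp climbs to x +36, 50 mm high, and x +43, 57 mm. Seated barrel's top: 42 mm high.
- spring (a joint): Spring plate, steel disc 18 mm across, on the holder axis, face 23 mm from the seat point on its -x side when free. Value in m: 0 free, grows as pushed back (-x), max 0.0135, 400 N/m; seated cell 0.005. Put the cell in nose up about 25 degrees, flat end low at the plate; pushing down on the barrel near its nose (under 20 N) makes the ramp drive it back till its nose snaps under the lip.

How it is judged:
By the outcome, as a careful person would: the job done as asked, in the order asked, and still so for the second after the job is handed in, with the robot touching nothing.
It also fails if it takes over 51 s, if anything falls off the work surface, if the arm or the gripper's body presses on something with over 40 N, if the wrist force passes 120 N, or if a joint passes its speed limit or range.

## Working session

There is one attempt and no reset: what is moved stays moved. The work goes in short steps, Python scripts to look and compute and a shell command to move; the robot and the scene stay as the last step left them, time stands still between calls to the robot, and variables do not carry over. Pictures are saved under pics/ and viewed, at most 10 in all, crops included, and the job is handed in when it is done.

```bash
mkdir -p pics; ls
python3 - <<'E'
from cell import bot
import cv2,numpy as np
for n in("scene","top"):
    im=bot.snapshot(n); cv2.imwrite(f"pics/{n}0.png",im[:,:,::-1])
    np.save(f"pics/{n}0.npy",im); print(n,bot.camera_model(n))
print(bot.sense())
a=cv2.imread("pics/scene0.png");b=cv2.imread("pics/top0.png")
cv2.imwrite("pics/both.png",np.vstack([a,b])[:, :] if 0 else cv2.resize(np.hstack([a,b]),(800,300)))
E
```

```text
pics
scene {'fx': 451.640560131054, 'fy': 451.640560131054, 'cx': 253.2182985297126, 'cy': 195.26904347835827, 'rvec': array([ 2.31819991,  1.09741647, -0.33188179]), 'tvec': array([-271.45636924, -327.30193469, 1260.57231793])}
top {'fx': 499.0557483933839, 'fy': 499.0557483933839, 'cx': 268.6740301084644, 'cy': 184.50123429305722, 'rvec': array([ 2.10481439, -2.1464913 ,  0.18549596]), 'tvec': array([ -55.7688088 ,  554.09157211, 1012.96440982])}
{'time_s': 0.1, 'joint_positions': array([-1.22502098e+00,  8.74091511e-02,  1.75215855e-01,  1.65978634e+00,
       -5.70423119e-06,  1.57081202e+00]), 'qd': array([ 1.18400074e-03, -3.46108077e-04,  1.53142506e-03,  7.87929141e-04,
        5.43756776e-05, -2.06223729e-03]), 'joint_torque': array([ 3.59029048e-05, -5.21559620e+01,  4.65655589e+01,  1.59586372e-02,
       -1.95863754e-05,  7.92056937e-06]), 'position': array([ 186.34953135, -517.28527926,  252.65297595]), 'orientation': array([ 9.85093292e-01,  1.72019930e-01, -1.04595533e-04, -5.82345083e-04]), 'contact_force': array([0.06411595, 0.7216828 , 0.64950467]), 'ft_torque': array([-0.02407894, -0.06229631,  0.01109805]), 'finger_force': 0.0, 'gripper_width': 85.23923663482893}
```

View pics/top0.png

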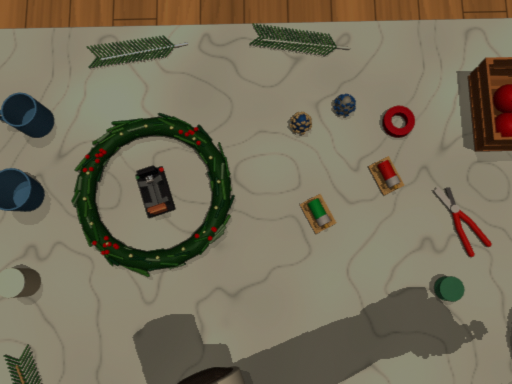

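View pics/scene0.png

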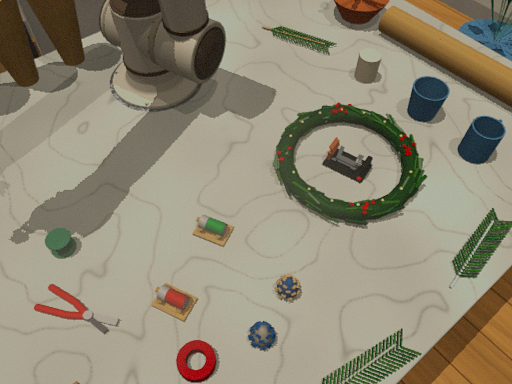

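Top view: the green cell is at about (318,211), the red at (386,174) and the holder at (154,191), with its copper lip near (158,210). Next I'll measure these points and make enlarged crops.

```bash
cat > h.py <<'E'
from cell import bot
import cv2,numpy as np
from scipy.spatial.transform import Rotation as R
def ray(m,uv,z):
    Rm=R.from_rotvec(m["rvec"]).as_matrix(); c=-Rm.T@m["tvec"]
    d=Rm.T@np.array([(uv[0]-m["cx"])/m["fx"],(uv[1]-m["cy"])/m["fy"],1])
    return c+d*(z-c[2])/d[2]
def proj(m,p):
    q=R.from_rotvec(m["rvec"]).apply(np.asarray(p,float))+m["tvec"]
    return np.array([m["fx"]*q[0]/q[2]+m["cx"],m["fy"]*q[1]/q[2]+m["cy"]])
def blob(im,lo,hi,box):
    hsv=cv2.cvtColor(im,cv2.COLOR_RGB2HSV); k=cv2.inRange(hsv,np.array(lo),np.array(hi))
    t=np.zeros_like(k); x0,y0,x1,y1=box; t[y0:y1,x0:x1]=k[y0:y1,x0:x1]
    n,l,s,c=cv2.connectedComponentsWithStats(t); 
    if n<2: return None
    i=1+np.argmax(s[1:,4]); mu=cv2.moments((l==i).astype(np.uint8),True)
    a=.5*np.arctan2(2*mu['mu11'],mu['mu20']-mu['mu02'])
    return c[i],s[i],np.array([np.cos(a),np.sin(a)]),cv2.minAreaRect(np.argwhere(l==i)[:,::-1].astype(np.float32))
E
python3 - <<'E'
from h import *
G=((45,100,40),(85,255,255)); C=((3,110,60),(16,255,255))
for n,gb,cb in(("top",(300,190,340,235),(135,195,180,220)),("scene",(190,210,240,245),(325,130,345,160))):
    im=np.load(f"pics/{n}0.npy"); m=bot.camera_model(n)
    g=blob(im,*G,gb); c=blob(im,*C,cb)
    print(n,"green",g,ray(m,g[0],36 if n=="top" else 32)); print("copper",c, c and ray(m,c[0],48))
    if n=="top":
        print("axis green",np.subtract(ray(m,g[0]+g[2]*10,30),ray(m,g[0]-g[2]*10,30)))
im=np.load("pics/top0.npy")[:,:,::-1]; s=np.load("pics/scene0.npy")[:,:,::-1]
f=lambda a,x,y:cv2.resize(a[y-30:y+30,x-40:x+40],(400,300),interpolation=cv2.INTER_CUBIC)
cv2.imwrite("pics/crop.png",np.vstack([np.hstack([f(im,318,212),f(im,154,191)]),np.hstack([f(s,213,229),f(s,348,160)])]))
E
```

```text
top green (array([316.34741784, 208.24882629]), array([308, 199,  18,  20, 213], dtype=int32), array([0.48371708, 0.87522442]), ((316.3348693847656, 208.20285034179688), (17.7745304107666, 11.849686622619629), 60.945396423339844)) [ 501.71688013 -167.43862732   36.        ]
copper (array([156.63829787, 207.78014184]), array([147, 202,  20,  12, 141], dtype=int32), array([ 0.95941337, -0.28200351]), ((156.14999389648438, 207.95001220703125), (7.589465618133545, 19.289892196655273), 71.56504821777344)) [507.87124136 171.48061765  48.        ]
axis green [-38.28786087 -19.40665744   0.        ]
scene green (array([214.87234043, 224.98404255]), array([206, 218,  20,  16, 188], dtype=int32), array([0.93663102, 0.35031746]), ((214.87933349609375, 225.05172729492188), (18.012449264526367, 10.956024169921875), 21.801406860351562)) [ 504.33724462 -169.42006748   32.        ]
copper (array([332.66412214, 148.        ]), array([327, 137,  12,  23, 131], dtype=int32), array([ 0.41660168, -0.90908913]), ((332.1470642089844, 148.08824157714844), (7.545937538146973, 22.980810165405273), 30.963754653930664)) [517.98802423 164.7642253   48.        ]
```

View pics/crop.png

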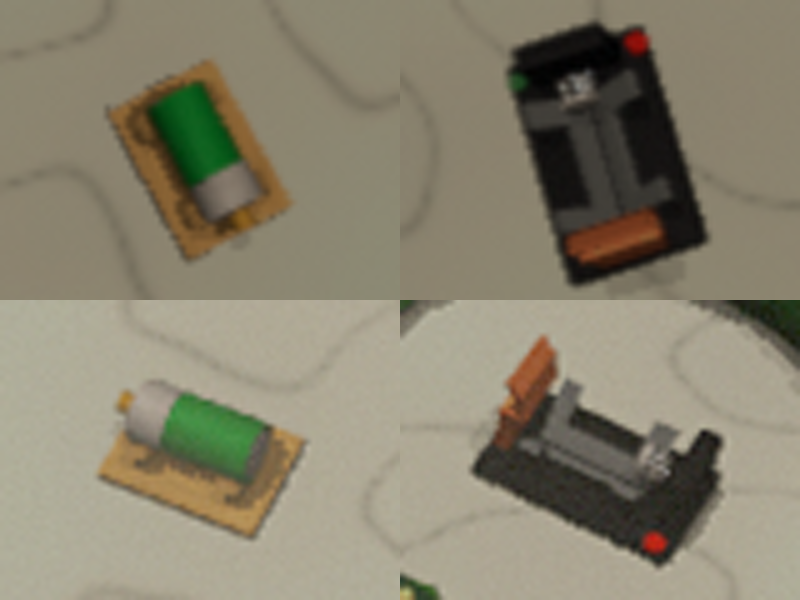

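The crops show the green cell with its nose pointing toward the robot. In the holder the spring is at the far end, the copper lip is at the robot end, and the axes of both tilt the same way. I'll move above the cell and look from close by.

```bash
python3 -m pendant '{"twist":[[0,0,-0.062],[0,0,-0.062],[0,0,0],[0,0,0],[0,0,0],[0,0,0],[0,0,0],[0,0,0],[0,0,0],[0,0,0],[0,0,0],[0,0,0],[0,0,0],[0,0,0],[0,0,0],[0,0,0],[0,0,0],[0,0,0],[0,0,0],[0,0,0]],"dp":[[0,0,0],[0,0,0],[0.027,-0.0105,0.0064],[0.027,-0.0105,0.0064],[0.027,-0.0105,0.0064],[0.027,-0.0105,0.0064],[0.027,-0.0105,0.0064],[0.027,-0.0105,0.0064],[0.027,-0.0105,0.0064],[0.027,-0.0105,0.0064],[0.027,-0.0105,0.0064],[0.027,-0.0105,0.0064],[0.027,-0.0105,0.0064],[0.027,-0.0105,0.0064],[0.027,-0.0105,0.0064],[0.027,-0.0105,0.0064],[0.027,-0.0105,0.0064],[0.027,-0.0105,0.0064],[0,0,0],[0,0,0]],"jaw":[1,1,1,1,1,1,1,1,1,1,1,1,1,1,1,1,1,1,1,1]}'
cat >> h.py <<'E'
def st():
    s=bot.sense(); r=R.from_quat(s["orientation"])
    print("t",round(s["time_s"],2),"p",s["position"].round(1),"x",r.apply([1,0,0]).round(3),"z",r.apply([0,0,1]).round(3),"F",s["contact_force"].round(1),"w",round(s["gripper_width"],1),"ff",round(s["finger_force"],1))
    return s,r
def dp(target):
    s,r=st(); return r.inv().apply(np.asarray(target)-s["position"]).round(1)
def shot(n,f):
    m=bot.camera_model(n); im=bot.snapshot(n); cv2.imwrite(f"pics/{f}.png",im[:,:,::-1]); np.save(f"pics/{f}.npy",im); return m,im
E
python3 - <<'E'
from h import *
st(); m,im=shot("wrist","w1"); print(m)
g=blob(im,(45,100,40),(85,255,255),(0,0,512,384)); print(g)
if g: print(ray(m,g[0],37),ray(m,g[0]+20*g[2],26)-ray(m,g[0]-20*g[2],26))
E
```

```text
time_s: 1.77
position: [495.8, -170.9, 149.9]
orientation: [0.972, 0.234, -0.001, -0.0]
contact_force: [-0.5, -0.5, 0.3]
gripper_width: 85.2
finger_force: 0.0
t 1.77 p [ 495.8 -170.9  149.9] x [ 0.89   0.455 -0.001] z [-0.002  0.001 -1.   ] F [-0.5 -0.5  0.3] w 85.2 ff 0.0
{'fx': 277.4571203017533, 'fy': 277.4571203017533, 'cx': 254.66922102916863, 'cy': 191.02440129528352, 'rvec': array([-2.44929576,  1.49928658,  0.23382602]), 'tvec': array([-377.00081799,  337.31640003,  390.90476647])}
(array([21.89766082, 32.79093567]), array([   0,    0,   44,   82, 2052], dtype=int32), array([ 0.36930878, -0.92930675]), ((20.720603942871094, 40.27484130859375), (36.63523864746094, 89.75205993652344), 16.113418579101562))
[528.50844551  41.83428492  37.        ] [ 3.12842056e+01 -4.40360083e+00  2.84217094e-14]
```

View pics/w1.png

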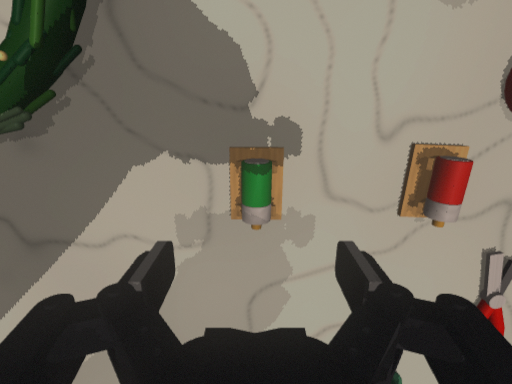

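The wrist view shows the green cell upright in the image, with barrel and collar centred near (256,190) and the nose at (256,226). It is aligned with the tool. The mask picked up the wreath, so I'll restrict it.

Run:
```python
from h import *
im=np.load("pics/w1.npy"); m=bot.camera_model("wrist")
g=blob(im,(45,100,40),(85,255,255),(235,150,280,225)); print(g)
hsv=cv2.cvtColor(im,cv2.COLOR_RGB2HSV)
d=ray(m,g[0]+15*g[2],36)-ray(m,g[0]-15*g[2],36);print(d/np.linalg.norm(d))
# boundary green/collar at barrel top z=40 -> axis x=+11
for z in(40,26): print(z,[ray(m,(g[0][0],v),z).round(1) for v in (g[1][1],g[1][1]+g[1][3])])
n=blob(im,(8,120,60),(30,255,255),(248,221,266,235)); print("nose",n and (n[0],ray(m,n[0],29)))
# holder axis from top
t=bot.camera_model("top")
for u,v,z in((149,178.6,33),(157,208,45)): print(ray(t,(u,v),z))
c=np.array([156.6,207.8]);
a=ray(t,c+[9.6,-2.82],50)-ray(t,c-[9.6,-2.82],50);print("lip dir",a/np.linalg.norm(a))
```

```text
(array([256.17604502, 184.22427653]), array([ 242,  161,   30,   46, 1244], dtype=int32), array([ 0.02377661, -0.9997173 ]), ((256.5, 183.5), (45.0, 29.0), 90.0))
[0.90067443 0.43449461 0.        ]
40 [array([ 521.8, -159.2,   40. ]), array([ 484.9, -178. ,   40. ])]
26 [array([ 519.3, -160.5,   26. ]), array([ 480.2, -180.5,   26. ])]
nose (array([255.88235294, 226.52941176]), array([ 463.39856433, -188.75739011,   29.        ]))
[574.12096689 192.87023411  33.        ]
[507.79765753 171.3930499   45.        ]
lip dir [ 0.26752535 -0.96355082  0.        ]
```

```bash
python3 -m pendant '{"twist":[[0,0,0],[0,0,0],[0,0,0],[0,0,0],[0,0,0],[0,0,0],[0,0,0],[0,0,0],[0,0,0],[0,0,0],[0,0,0],[0,0,0],[0,0,0],[0,0,0],[0,0,0],[0,0,0]],"dp":[[0.0016,0.001,0.02],[0,0,0.02],[0,0,0.02],[0,0,0.02],[0,0,0.02],[0,0,0.012],[0,0,0.008],[0,0,0],[0,0,0],[0,0,0],[0,0,0],[0,0,0],[0,0,0],[0,0,0],[0,0,0],[0,0,0]],"jaw":[1,1,1,1,1,1,1,1,0,0,0,0,0,0,0,0]}' 40
```

```text
time_s: 3.15
position: [497.4, -171.4, 31.7]
orientation: [0.972, 0.233, 0.0, -0.001]
contact_force: [-3.8, 5.2, 6.8]
gripper_width: 26.7
finger_force: 39.1
```

```bash
python3 -m pendant '{"twist":[[0,0,0],[0,0,0],[0,0,0],[0,0,0],[0,0,0.1],[0,0,0.1],[0,0,0],[0,0,0],[0,0,0],[0,0,0],[0,0,0],[0,0,0],[0,0,0],[0,0,0],[0,0,0],[0,0,0],[0,0,0],[0,0,0]],"dp":[[0,0,-0.01],[0,0,-0.03],[0,0,-0.04],[0,0,-0.03],[0,0,0],[0,0,0],[0.0094,-0.0328,-0.001],[0.0094,-0.0328,-0.001],[0.0094,-0.0328,-0.001],[0.0094,-0.0328,-0.001],[0.0094,-0.0328,-0.001],[0.0094,-0.0328,-0.001],[0.0094,-0.0328,-0.001],[0.0094,-0.0328,-0.001],[0.0094,-0.0328,-0.001],[0.0094,-0.0328,-0.001],[0,0,0],[0,0,0]],"jaw":[0,0,0,0,0,0,0,0,0,0,0,0,0,0,0,0,0,0]}'
python3 - <<'E'
from h import *
st(); m,im=shot("wrist","w2"); print(m)
print([proj(m,p).round(1) for p in ((545,182,28),(508,171.5,46))])
E
```

```text
time_s: 4.65
position: [505.0, 155.2, 151.4]
orientation: [0.989, 0.146, -0.001, -0.005]
contact_force: [-0.2, -0.0, -0.1]
gripper_width: 26.8
finger_force: 39.7
t 4.65 p [505.  155.2 151.4] x [0.957 0.289 0.   ] z [-0.003  0.01  -1.   ] F [-0.2 -0.  -0.1] w 26.8 ff 39.7
{'fx': 277.4571203017533, 'fy': 277.4571203017533, 'cx': 254.66922102916863, 'cy': 191.02440129528352, 'rvec': array([-2.32182538,  1.72107996,  0.27786632]), 'tvec': array([  4.29826591, 494.24502707, 440.59363877])}
[array([240.1, 139.1]), array([238.8, 187.4])]
```

View pics/w2.png

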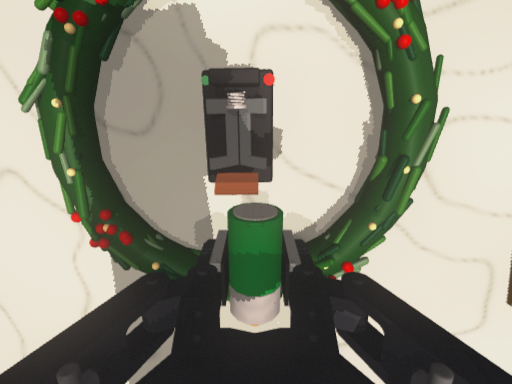

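The wrist view shows the held cell at (255,250) with its collar toward the robot. The holder's spring coil is at (236,100), the V-trough line runs near (239,110–168), and the copper lip is at (237,184), wide from about 214 to 258.

Run:
```python
from h import *
m=bot.camera_model("wrist"); im=np.load("pics/w2.npy")
c=blob(im,(3,110,60),(16,255,255),(205,165,270,205)); print(c)
x,y,w,h=c[1][:4]
print("lip L/R/top edge z57:",ray(m,(x,y+h),57).round(1),ray(m,(x+w,y+h),57).round(1),"upper edge mid z35",ray(m,(x+w/2,y),35).round(1),"lower edge mid z57",ray(m,(x+w/2,y+h),57).round(1))
# spring coil bright pixels
hsv=cv2.cvtColor(im,cv2.COLOR_RGB2HSV); k=cv2.inRange(hsv,np.array((0,0,150)),np.array((180,60,255)))[85:115,215:260]
ys,xs=np.where(k); print("spring px",xs.min()+215,xs.max()+215,xs.mean()+215,ys.min()+85,ys.max()+85)
print("plate top z37",ray(m,(xs.mean()+215,ys.max()+86),37).round(1), "z28 mean",ray(m,(xs.mean()+215,ys.mean()+85),35).round(1))
g=cv2.cvtColor(im,cv2.COLOR_RGB2GRAY)
for r in (85,120,140,160,172): print(r,g[r,195:285:1].tolist() if r in(140,) else "", 195+np.where(g[r,195:285]<60)[0][[0,-1]])
cv2.imwrite("pics/w2c.png",cv2.resize(im[55:205,190:290,::-1],(400,600),interpolation=cv2.INTER_CUBIC))
```

```text
(array([236.35114504, 182.81025082]), array([215, 172,  43,  23, 917], dtype=int32), array([ 0.99964212, -0.02675137]), ((236.0, 183.0), (22.0, 42.0), 90.0))
lip L/R/top edge z57: [499.5 187.6  57. ] [509.7 154.1  57. ] upper edge mid z35 [517.5 176.1  35. ] lower edge mid z57 [504.6 170.8  57. ]
spring px 228 245 237.1436170212766 91 108
plate top z37 [568.7 189.7  37. ] z28 mean [575.2 191.7  35. ]
85  [203 258]
120  [205 238]
140 [151, 151, 152, 152, 152, 151, 152, 152, 152, 151, 116, 60, 45, 45, 46, 46, 46, 45, 46, 45, 45, 45, 46, 45, 44, 45, 45, 46, 45, 45, 45, 70, 83, 85, 85, 85, 85, 85, 85, 86, 84, 85, 85, 52, 62, 83, 86, 84, 87, 85, 84, 85, 84, 86, 85, 77, 55, 48, 49, 49, 49, 51, 50, 52, 51, 51, 52, 54, 52, 53, 55, 54, 55, 55, 57, 57, 53, 64, 137, 150, 151, 152, 151, 153, 153, 153, 193, 224, 228, 228] [207 271]
160  [208 271]
172  [209 227]
```

View pics/w2c.png

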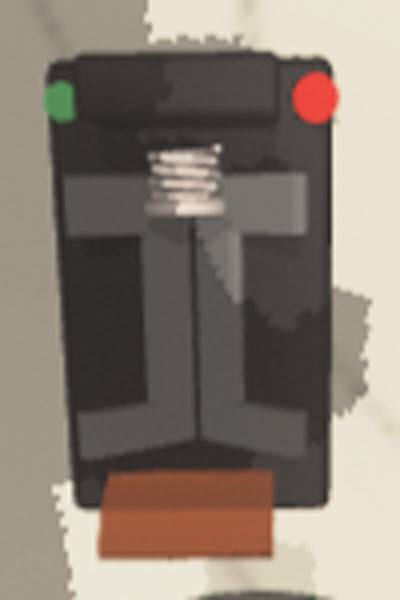

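```bash
python3 - <<'E'
from h import *
s,r=st(); m=bot.camera_model("wrist")
for y in(-14,0,14):
  for z in(-14,0,14): 
    if y*z==0: print(y,z,proj(m,s["position"]+r.apply([25.4,y,5.7+z])).round(0))
a=ray(m,(238,110),8.2);b=ray(m,(239.5,165),8.2);print("apex",a,b,(a-b)/np.linalg.norm(a-b))
im=np.load("pics/w2.npy");g=cv2.cvtColor(im,cv2.COLOR_RGB2HSV)
k=cv2.inRange(g,np.array((45,100,40)),np.array((85,255,255)))
for rr in(225,250,275): print(rr,200+np.where(k[rr,200:310])[0][[0,-1]])
E
python3 -m pendant '{"twist":[[-0.01,0,0],[0,-0.112,0],[0,-0.112,0],[0,-0.112,0],[0,-0.112,0],[0,-0.112,0],[0,0,0],[0,0,0]],"dp":[[0,0,0],[0,0,0],[0,0,0],[0,0,0],[0,0,0],[0,0,0],[0,0,0],[0,0,0]],"jaw":[0,0,0,0,0,0,0,0]}'
```

```text
t 4.7 p [505.  154.3 151.3] x [ 0.958  0.288 -0.   ] z [-0.003  0.01  -1.   ] F [ 0.4 -0.2 -1.7] w 26.8 ff 39.7
-14 0 [226. 211.]
0 -14 [255. 223.]
0 0 [255. 211.]
0 14 [255. 202.]
14 0 [284. 211.]
apex [567.0337274  190.58463777   8.2       ] [518.25501647 175.37538168   8.2       ] [0.95466974 0.29766708 0.        ]
225 [229 281]
250 [228 281]
275 [229 280]
time_s: 5.37
position: [506.1, 152.2, 147.3]
orientation: [0.95, 0.14, -0.276, 0.04]
contact_force: [-1.0, -0.1, 0.8]
gripper_width: 26.7
finger_force: 39.6
```

```bash
cat >> h.py <<'E'
A=np.array([.957,.289,0]); SEAT=np.array([546.4,183.8,28])   # A = -seat x
def cellc():
    s,r=st(); c=s["position"]+r.apply([-2.6,0,5.7]); d=c-SEAT
    th=np.degrees(np.arcsin(-r.apply([1,0,0])[2]))
    print("cell seat-frame x %.1f y %.1f z(height) %.1f tilt %.1f"%(-d@A,d@[.289,-.957,0],c[2],th)); return c,r
def go(cx,cz):
    c,r=cellc(); t=SEAT-A*cx; t=np.array([t[0],t[1],cz]); print("dp",r.inv().apply(t-c).round(1))
    x=r.apply([1,0,0]); e=np.arctan2(x[1],x[0])-np.arctan2(.289,.957); print("yaw err",e.round(4),"roll y.z",r.apply([0,1,0])[2].round(4))
E
python3 - <<'E'
from h import *
go(9,75)
E
```

```text
t 5.37 p [506.1 152.2 147.3] x [ 0.809  0.245 -0.535] z [-0.513 -0.153 -0.845] F [-1.  -0.1  0.8] w 26.7 ff 39.6
cell seat-frame x 53.0 y 18.6 z(height) 143.9 tilt 32.3
dp [ 74.1 -18.5  34.7]
yaw err 0.0005 roll y.z -0.0018
```

```bash
python3 -m pendant '{"twist":[[0,0,0],[0,0,0],[0,0,0],[0,0,0],[0,0,0],[0,0,0],[0,0,0],[0,0,0],[0,0,0],[0,0,0]],"dp":[[0.0106,-0.00265,0.005],[0.0106,-0.00265,0.005],[0.0106,-0.00265,0.005],[0.0106,-0.00265,0.005],[0.0106,-0.00265,0.005],[0.0106,-0.00265,0.005],[0.0106,-0.00265,0.005],[0,0,0],[0,0,0],[0,0,0]],"jaw":[0,0,0,0,0,0,0,0,0,0]}'
python3 - <<'E'
from h import *
go(9,50)
shot("scene","s2"); im=cv2.imread("pics/s2.png"); cv2.imwrite("pics/s2c.png",cv2.resize(im[100:200,285:418],(798,600),interpolation=cv2.INTER_CUBIC))
E
```

```text
time_s: 6.2
position: [543.9, 178.5, 82.1]
orientation: [0.95, 0.147, -0.274, 0.036]
contact_force: [-1.1, 0.2, -0.4]
gripper_width: 26.7
finger_force: 39.6
t 6.2 p [543.9 178.5  82.1] x [ 0.806  0.26  -0.531] z [-0.511 -0.148 -0.847] F [-1.1  0.2 -0.4] w 26.7 ff 39.6
cell seat-frame x 9.2 y 4.3 z(height) 78.6 tilt 32.1
dp [15.4 -4.  24.2]
yaw err 0.0182 roll y.z -0.0131
```

View pics/s2c.png

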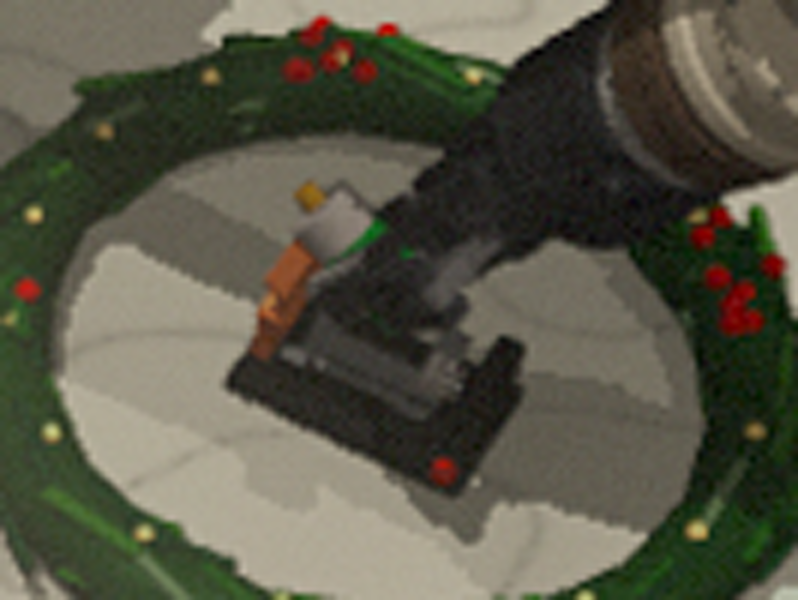

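The crop shows the cell held nose-up above the holder, its nose at (310,195) over the copper ramp at (285,290). It is set up correctly but about 4 mm to the side, so I'll correct that while descending.

```bash
python3 -m pendant '{"twist":[[-0.006,0,0.015],[0,0,0],[0,0,0],[0,0,0],[0,0,0],[0,0,0],[0,0,0]],"dp":[[0,-0.004,0],[0.0039,0,0.006],[0.0039,0,0.006],[0.0039,0,0.006],[0.0039,0,0.006],[0,0,0],[0,0,0]],"jaw":[0,0,0,0,0,0,0]}'
python3 - <<'E'
from h import *
go(8.5,42)
E
```

```text
time_s: 6.83
position: [545.0, 177.4, 52.6]
orientation: [0.95, 0.146, -0.274, 0.036]
contact_force: [2.8, 1.1, 1.2]
gripper_width: 26.6
finger_force: 40.5
t 6.83 p [545.  177.4  52.6] x [ 0.807  0.258 -0.531] z [-0.51  -0.15  -0.847] F [2.8 1.1 1.2] w 26.6 ff 40.5
cell seat-frame x 8.4 y 5.8 z(height) 49.2 tilt 32.1
dp [ 3.8 -5.7  6.2]
yaw err 0.0164 roll y.z -0.0109
```

```bash
python3 - <<'E'
from h import *
s=bot.sense(); print(s["joint_positions"].round(3),s["qd"].round(3),s["contact_force"])
E
python3 -m pendant '{"twist":[[0,0,0],[0,0,0],[0,0,0]],"dp":[[0,-0.003,0],[0,-0.003,0],[0,0,0]],"jaw":[0,0,0]}'
python3 - <<'E'
from h import *
go(8.5,42)
s=bot.sense(); print(s["joint_positions"].round(3))
E
```

```text
[0.309 0.715 0.492 1.908 0.012 3.141] [-0.    -0.004  0.002  0.012 -0.001  0.   ] [2.76754878 1.11631209 1.15000209]
time_s: 7.08
position: [543.3, 181.6, 53.3]
orientation: [0.949, 0.149, -0.275, 0.035]
contact_force: [1.4, 0.9, -0.3]
gripper_width: 26.8
finger_force: 40.4
t 7.08 p [543.3 181.6  53.3] x [ 0.805  0.263 -0.532] z [-0.511 -0.148 -0.847] F [ 1.4  0.9 -0.3] w 26.8 ff 40.4
cell seat-frame x 8.8 y 1.2 z(height) 49.8 tilt 32.1
dp [ 4.4 -1.1  6.5]
yaw err 0.0222 roll y.z -0.0148
[0.315 0.715 0.493 1.909 0.017 3.141]
```

Joint 6 is at its limit (3.14), which is why the yaw won't correct. The remaining 1.3° is tolerable because the V trough will align the cell. I'll back off slightly and descend.

```bash
python3 -m pendant '{"twist":[[0,0,-0.012],[0,0,0],[0,0,0],[0,0,0],[0,0,0]],"dp":[[0,-0.001,0],[0.0017,0,0.0025],[0.0017,0,0.0025],[0,0,0],[0,0,0]],"jaw":[0,0,0,0,0]}'
python3 - <<'E'
from h import *
go(8.5,42)
s=bot.sense(); print(s["joint_positions"].round(3))
E
```

```text
time_s: 7.5
position: [544.3, 182.7, 47.8]
orientation: [0.949, 0.154, -0.273, 0.033]
contact_force: [6.9, 2.7, 4.2]
gripper_width: 26.5
finger_force: 41.6
t 7.5 p [544.3 182.7  47.8] x [ 0.803  0.274 -0.529] z [-0.508 -0.148 -0.848] F [6.9 2.7 4.2] w 26.5 ff 41.6
cell seat-frame x 7.5 y 0.5 z(height) 44.3 tilt 31.9
dp [ 0.4 -0.5  2.5]
yaw err 0.036 roll y.z -0.021
[0.316 0.718 0.488 1.898 0.018 3.13 ]
```

```bash
python3 -m pendant '{"twist":[[0,0,0],[0,0,0],[0,0,0],[0,0,0]],"dp":[[0.0026,0,-0.0016],[0.001,0,0.0017],[0,0,0],[0,0,0]],"jaw":[0,0,0,0]}'
python3 - <<'E'
from h import *
go(8.5,42)
m,im=shot("scene","s3"); cv2.imwrite("pics/s3c.png",cv2.resize(im[100:190,300:400,::-1],(660,594),interpolation=cv2.INTER_CUBIC))
E
```

```text
time_s: 7.83
position: [546.5, 183.5, 45.5]
orientation: [0.949, 0.154, -0.274, 0.033]
contact_force: [3.2, 1.7, 5.0]
gripper_width: 26.5
finger_force: 41.5
t 7.83 p [546.5 183.5  45.5] x [ 0.802  0.274 -0.531] z [-0.51  -0.148 -0.847] F [3.2 1.7 5. ] w 26.5 ff 41.5
cell seat-frame x 5.2 y 0.3 z(height) 42.0 tilt 32.1
dp [-2.7 -0.4  1.7]
yaw err 0.0359 roll y.z -0.0212
```

View pics/s3c.png

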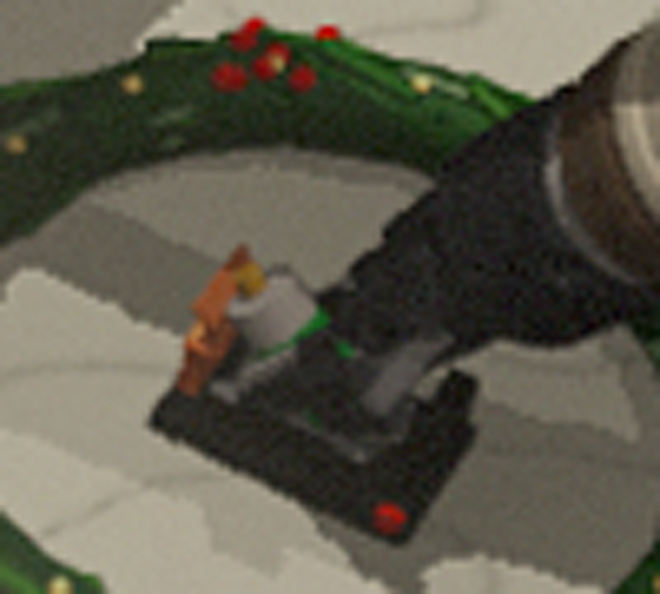

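The nose is resting on the ramp at (248,278) and the flat end is down by the plate. I'll let go and back out along the tool axis.

```bash
python3 -m pendant '{"twist":[[0,0,0],[0,0,0],[0,0,0],[0,0,0],[0,0,0],[0,0,0],[0,0,0],[0,0,0],[0,0,0],[0,0,0],[0,0,0]],"dp":[[0,0,0],[0,0,0],[0,0,0],[0,0,0],[0,0,0],[0,0,-0.01],[0,0,-0.015],[0,0,-0.015],[0,0,-0.015],[0,0,-0.015],[0,0,0]],"jaw":[0.4,0.5,0.6,0.6,0.6,0.6,0.6,0.6,0.6,0.6,0.6]}'
python3 - <<'E'
from h import *
st()
print(bot.sense()["joint_positions"].round(3))
m,im=shot("scene","s4"); cv2.imwrite("pics/s4c.png",cv2.resize(im[110:190,310:390,::-1],(400,400),interpolation=cv2.INTER_CUBIC))
m,im=shot("wrist","w4"); a=cv2.resize(im[:,:,::-1],(533,400)); b=cv2.imread("pics/s4c.png"); b=cv2.resize(b,(266,266)); c=np.zeros((400,799,3),np.uint8); c[:, :533]=a; c[:266,533:]=b; cv2.imwrite("pics/v4.png",c)
E
```

```text
time_s: 8.8
position: [583.2, 194.0, 106.6]
orientation: [0.949, 0.154, -0.273, 0.033]
contact_force: [-0.4, -0.1, 0.7]
gripper_width: 50.9
finger_force: 0.0
t 8.8 p [583.2 194.  106.6] x [ 0.803  0.274 -0.529] z [-0.508 -0.148 -0.848] F [-0.4 -0.1  0.7] w 50.9 ff 0.0
[0.314 0.83  0.777 2.076 0.017 3.129]
```

View pics/v4.png

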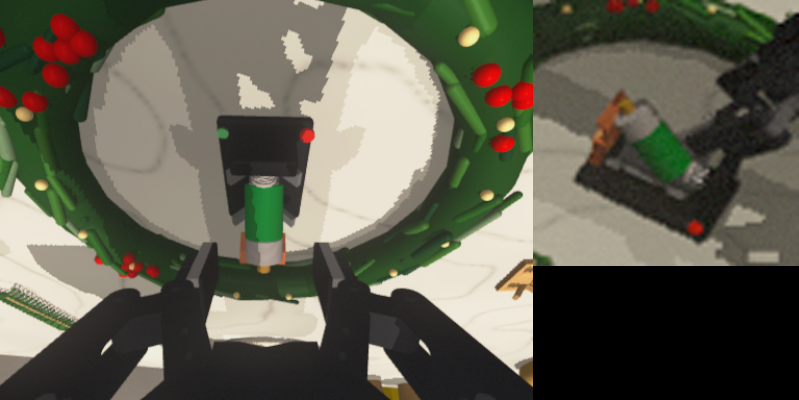

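The cell lies in the trough nose-up, flat end at the spring and nose on the copper ramp, as intended. Next I'll bring the tool upright, shut the jaws and go above the collar.

```bash
python3 -m pendant '{"twist":[[0,0,0],[0,0.112,0],[0,0.112,0],[0,0.112,0],[0,0.112,0],[0,0.112,0],[0,0,0],[0,0,0]],"dp":[[0,0,-0.01],[0,0,0],[0,0,0],[0,0,0],[0,0,0],[0,0,0],[0,0,0],[0,0,0]],"jaw":[0,0,0,0,0,0,0,0]}'
python3 - <<'E'
from h import *
t=SEAT-A*14; print(dp([t[0],t[1],100]),bot.sense()["joint_positions"].round(3))
E
```

```text
time_s: 9.57
position: [584.7, 194.4, 113.1]
orientation: [0.987, 0.157, -0.011, -0.009]
contact_force: [0.4, 0.2, -0.1]
gripper_width: -0.0
finger_force: 0.0
t 9.57 p [584.7 194.4 113.1] x [ 0.95   0.311 -0.02 ] z [-0.025  0.014 -1.   ] F [ 0.4  0.2 -0.1] w -0.0 ff 0.0
[-53.5  -1.9  14.2] [0.312 0.256 0.097 1.432 0.021 3.137]
```

```bash
python3 -m pendant '{"twist":[[0,0.02,-0.03],[0,0,0],[0,0,0],[0,0,0],[0,0,0],[0,0,0]],"dp":[[-0.013,-0.0005,0],[-0.013,-0.0005,0.0035],[-0.0135,-0.0005,0.0035],[-0.0135,-0.0005,0.0035],[0,0,0],[0,0,0]],"jaw":[0,0,0,0,0,0]}'
python3 - <<'E'
from h import *
t=SEAT-A*14; print(dp([t[0],t[1],80]),bot.sense()["joint_positions"].round(3))
E
```

```text
time_s: 10.07
position: [537.6, 180.1, 102.8]
orientation: [0.985, 0.172, -0.001, -0.01]
contact_force: [-0.3, 0.3, -0.1]
gripper_width: -0.0
finger_force: 0.0
t 10.07 p [537.6 180.1 102.8] x [0.941 0.339 0.001] z [-0.006  0.02  -1.   ] F [-0.3  0.3 -0.1] w -0.0 ff 0.0
[-4.5 -0.8 22.8] [ 0.313  0.121 -0.077  1.371  0.021  3.109]
```

```bash
python3 -m pendant '{"twist":[[-0.02,0,0],[0,0,0],[0,0,0],[0,0,0],[0,0,0],[0,0,0],[0,0,0]],"dp":[[-0.004,-0.001,0],[0,0,0.004],[0,0,0.004],[0,0,0.003],[0,0,0.003],[0,0,0],[0,0,0]],"jaw":[0,0,0,0,0,0,0]}'
python3 - <<'E'
from h import *
t=SEAT-A*14; print(dp([t[0],t[1],64]))
E
```

```text
time_s: 10.65
position: [532.5, 179.3, 88.5]
orientation: [0.985, 0.172, 0.001, -0.001]
contact_force: [0.1, 0.2, 0.9]
gripper_width: -0.3
finger_force: 0.1
t 10.65 p [532.5 179.3  88.5] x [0.941 0.339 0.002] z [ 0.002  0.002 -1.   ] F [0.1 0.2 0.9] w -0.3 ff 0.1
[ 0.5 -0.2 24.5]
```

Now I'll press in small steps and watch the force.

```bash
for i in 1; do python3 -m pendant '{"twist":[[0,0,0],[0,0,0],[0,0,0],[0,0,0],[0,0,0]],"dp":[[0,0,0.002],[0,0,0.002],[0,0,0.002],[0,0,0.002],[0,0,0]],"jaw":[0,0,0,0,0]}'; done
python3 -m pendant '{"twist":[[0,0,0],[0,0,0],[0,0,0],[0,0,0]],"dp":[[0,0,0.0015],[0,0,0.0015],[0,0,0.0015],[0,0,0]],"jaw":[0,0,0,0]}'
```

```text
time_s: 11.07
position: [532.7, 179.4, 80.6]
orientation: [0.985, 0.172, 0.001, -0.001]
contact_force: [0.0, 0.5, 1.5]
gripper_width: 0.0
finger_force: 0.5
time_s: 11.4
position: [532.8, 179.5, 76.2]
orientation: [0.985, 0.172, 0.002, -0.001]
contact_force: [0.5, 0.4, 1.2]
gripper_width: -0.0
finger_force: 0.8
```

```bash
python3 -m pendant '{"twist":[[0,0,0],[0,0,0],[0,0,0],[0,0,0],[0,0,0]],"dp":[[0,0,0.0015],[0,0,0.0015],[0,0,0.0015],[0,0,0.0015],[0,0,0]],"jaw":[0,0,0,0,0]}'
python3 -m pendant '{"twist":[[0,0,0],[0,0,0],[0,0,0]],"dp":[[0,0,0.0015],[0,0,0.0015],[0,0,0]],"jaw":[0,0,0]}'
```

```text
time_s: 11.82
position: [532.1, 179.2, 69.4]
orientation: [0.985, 0.172, 0.001, -0.001]
contact_force: [0.5, -0.1, 0.6]
gripper_width: 0.2
finger_force: 0.0
time_s: 12.07
position: [532.4, 179.3, 66.8]
orientation: [0.985, 0.172, 0.001, -0.001]
contact_force: [-0.1, -0.4, -0.8]
gripper_width: -0.5
finger_force: 0.0
```

```bash
python3 -m pendant '{"twist":[[0,0,0],[0,0,0],[0,0,0],[0,0,0]],"dp":[[0,0,0.0012],[0,0,0.0012],[0,0,0.0012],[0,0,0]],"jaw":[0,0,0,0]}'
python3 - <<'E'
from h import *
st(); m,im=shot("scene","s5")
g=blob(im,(45,100,40),(85,255,255),(315,120,385,185)); print("green",g)
n=blob(im,(14,110,80),(30,255,255),(315,120,385,185)); print("brass",n)
for p in((0,28),(37,28),(-28,28),(-8.5,34)): print(p,proj(m,np.r_[(SEAT-A*p[0])[:2],p[1]]).round(1))
E
```

```text
time_s: 12.4
position: [532.7, 179.4, 64.0]
orientation: [0.985, 0.172, 0.002, -0.001]
contact_force: [-0.8, 0.3, 1.4]
gripper_width: 0.1
finger_force: 0.6
t 12.4 p [532.7 179.4  64. ] x [0.941 0.339 0.003] z [ 0.003  0.002 -1.   ] F [-0.8  0.3  1.4] w 0.1 ff 0.6
green (array([350.1734104 , 158.28323699]), array([341, 151,  19,  16, 173], dtype=int32), array([0.93441644, 0.35618242]), ((349.9000549316406, 158.2000274658203), (16.099689483642578, 11.180339813232422), 26.56505012512207))
brass (array([329.66666667, 149.66666667]), array([329, 149,   2,   2,   3], dtype=int32), array([ 0.70710678, -0.70710678]), ((329.75, 149.75001525878906), (0.7071067094802856, 1.4142134189605713), 45.0))
(0, 28) [345.6 156.8]
(37, 28) [331.7 150.1]
(-28, 28) [356.3 162. ]
(-8.5, 34) [349.3 156.7]
```

```bash
python3 -m pendant '{"twist":[[0,0,0],[0,0,0],[0,0,0]],"dp":[[0,0,0.001],[0,0,0.001],[0,0,0]],"jaw":[0,0,0]}'
python3 -m pendant '{"twist":[[0,0,0],[0,0,0],[0,0,0]],"dp":[[0,0,0.001],[0,0,0],[0,0,0]],"jaw":[0,0,0]}'
```

```text
time_s: 12.7
position: [532.8, 179.5, 63.6]
orientation: [0.985, 0.172, 0.002, -0.001]
contact_force: [-5.9, -1.3, 15.2]
gripper_width: -0.1
finger_force: 7.5
time_s: 12.95
position: [532.8, 179.5, 63.5]
orientation: [0.985, 0.172, 0.002, -0.001]
contact_force: [-10.3, -2.5, 21.4]
gripper_width: 0.1
finger_force: 11.0
```

There is a hard stop with the fingertip at about 41.6 mm against 42 mm nominal, so the cell is down. I'll retreat and check it with wrist and scene views.

```bash
python3 -m pendant '{"twist":[[0,0,0],[0,0,0],[0,0,0],[0,0,0],[0,0,0],[0,0,0],[0,0,0],[0,0,0],[0,0,0],[0,0,0],[0,0,0]],"dp":[[0,0,-0.004],[0,0,-0.01],[0,0,-0.02],[0,0,-0.02],[0,0,-0.02],[0,0,-0.012],[-0.015,0,0],[-0.015,0,0],[-0.01,0,0],[0,0,0],[0,0,0]],"jaw":[0,0,0,0,0,0,0,0,0,0,0]}'
python3 - <<'E'
from h import *
st()
ms,a=shot("scene","s6"); mw,w=shot("wrist","w6")
P=lambda m,x,z,y=0:proj(m,np.r_[(SEAT-A*x+np.array([.289,-.957,0])*y)[:2],z]).round(1)
for x,z in((-28,42),(11,42),(28,42),(31,35)): print(x,z,"wrist",P(mw,x,z),"scene",P(ms,x,z))
q=P(mw,0,42).astype(int); print(q)
g=blob(w,(45,100,40),(85,255,255),(q[0]-40,max(q[1]-60,0),q[0]+40,q[1]+60)); print("w",g)
g2=blob(a,(45,100,40),(85,255,255),(315,120,385,185)); print("s",g2)
y0=max(0,q[1]-75);x0=q[0]-75
c=np.hstack([cv2.resize(w[y0:y0+150,x0:x0+150,::-1],(400,400),interpolation=cv2.INTER_CUBIC),cv2.resize(a[125:185,315:375,::-1],(400,400),interpolation=cv2.INTER_CUBIC)])
cv2.imwrite("pics/fin.png",c)
E
```

```text
time_s: 13.87
position: [494.8, 165.7, 146.8]
orientation: [0.985, 0.172, 0.002, -0.001]
contact_force: [0.7, -0.1, 0.9]
gripper_width: -0.0
finger_force: 0.0
t 13.87 p [494.8 165.7 146.8] x [0.941 0.339 0.004] z [ 0.003  0.002 -1.   ] F [ 0.7 -0.1  0.9] w -0.0 ff 0.0
-28 42 wrist [257.6  94.8] scene [357.5 158.2]
11 42 wrist [254.9 145.7] scene [342.5 151. ]
28 42 wrist [253.8 166.3] scene [336.  147.9]
31 35 wrist [253.7 168. ] scene [334.4 149.3]
[255 131]
w (array([254.28420398, 118.5659204 ]), array([ 238,   94,   34,   51, 1608], dtype=int32), array([ 0.04160028, -0.99913433]), ((254.2389678955078, 118.95995330810547), (32.95438766479492, 49.61553955078125), 3.012787342071533))
s (array([349.98907104, 158.09289617]), array([341, 151,  19,  16, 183], dtype=int32), array([0.90576032, 0.42379033]), ((349.9000549316406, 158.2000274658203), (16.099689483642578, 11.180339813232422), 26.56505012512207))
```

View pics/fin.png

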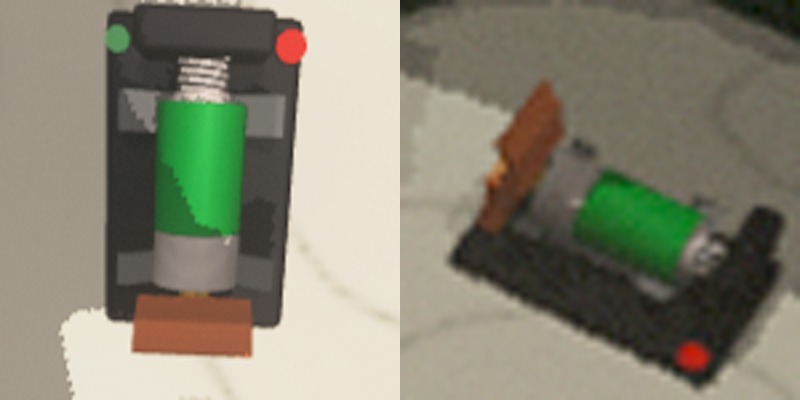

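The cell lies level in its trough with the nose under the copper lip. The green edges at rows 94 and 145 match the seated prediction of 94.8 and 145.7, and the arm is clear of everything.

```bash
python3 -c "
from cell import bot
print(bot.finish_job())"
```

```text
the job is handed in; nothing more can be done
None
```

The green cell is seated level in the holder, flat end against the spring and nose under the copper lip; it is released, the red cell was not touched, and the job is handed in at about 14 s, though the final press read about 21 N and joint 6 read 3.141 against its 3.14 limit.

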